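# Bring the bearing ball on its dish to the vice

## Robot

A 6-joint arm with a two-finger parallel gripper is mounted at the origin on the work surface. World frame = base frame: x ahead of the robot, y to its left, z up, the work surface at z = 0. Lengths are in m, angles in rad, forces in N, time in s.
With the tool pointing down it reaches from about 0.25 to 0.775 m from the base axis. Payload 4 kg.
Tool frame: the origin (TCP) lies on the centre line of the jaws, within the pads' length; the fingertips stand 22 mm ahead of it and the grasp point (between the pads) lies 3 mm ahead of it; z points along the fingers, y is the direction in which the jaws open and shut (so a half turn about z gives the same grasp; the last joint's range is limited). The gripper opens to 94 mm and grips with 3 to 60 N. Pads are 16 mm wide; open, the fingers measure 119 mm over their backs; the gripper's body (75 mm by 177 mm) begins 78 mm behind the grasp point.
Start: joints at [-1.308, 0.087, 1.371, -0, 1.684, -0.103], TCP at [0.197, -0.514, 0.228] pointing down, gripper open.
Joint ranges: [-3.1, 3.1], [-0.76, 2.03], [0.27, 2.55], [-1.08, 4.22], [0.17, 2.65], [-2.57, 2.57]. Speed limits (rad/s): [2.79, 2.79, 3.14, 3.14, 3.14, 3.14].

## Interface

Orientations are given as [roll, pitch, yaw] about the fixed x, y, z axes, in that order (R = Rz(yaw) Ry(pitch) Rx(roll)).
In Python, from bench import robot gives the robot as it stands. The module is installed in compiled form; this text tells all that it offers.
- The arm moves only by the shell command python3 -m inch 'ROWS'. ROWS is JSON, a list of rows, each an object with "linear": the shift along the world's x, y, z scaled (see below), a list of three; "twist": the turn about the world's z scaled (see below); "gripper": the opening, from 0 (shut) to 1 (fully open). In form: [{"linear": [x, y, z], "twist": twist, "gripper": gripper}, ...]. A call has 1 to 10 rows; each row is the pose to reach, as a shift and turn from the pose commanded when the call began; what a row does not reach only later rows make up. The controller multiplies each number of a shift by 0.1 m and each number of a turn by 60 degrees. A row lasts 1/12 s, in which the tool goes at most 41.7 mm and 7.16 degrees, less where a joint would pass 70% of its speed; a pose out of reach is approached as far as the arm can. A call with a number of a shift or a turn outside -1 to 1 is refused whole. A call with a gripper value outside its range is refused whole. The fingers move at their own pace and stop on an object; the grip force is fixed at half the most. Time passes only in rows, so rows that repeat a pose let the fingers close. It gives the time, the measured TCP pose, the force and the opening at its end, in the units of the state.
- robot.get_obs(): the state, without advancing time (a new reading comes with each control period).
- robot.snapshot(name): name is "side" or "top" or "wrist"; returns a dict with "image" (480x640x3 uint8, red, green, blue), "depth" (480x640 float32, m along the optical axis (not along the pixel's ray), 0 where there is no reading), "mtx" (3x3 intrinsics, pixels), "rvec" (rotation vector, rad) and "tvec" (3), from world to camera coordinates, as OpenCV has them; the wrist camera has in their place "hand_eye" (4x4, takes a point from camera to tool coordinates, whose origin is the TCP and whose axes are the flange's). Camera axes: x right, y down, z forward; pixel columns grow to the right and rows downward; lengths in m; the calibration is good to about 2 mm. A picture is of the moment at which its call begins: read the wrist's pose just before it.
- robot.close_job(): hands the job in, once; it reports no verdict.
The state is a dict: "time": time; "joint_positions": joint angles; "qvel": joint speeds; "joint_torque": joint torques, N m; "tool_pos": TCP position; "ee_rot": TCP orientation; "wrist_force": force on the tool from outside, world axes, zero at the start; "wrist_torque": the same for the moment, N m; "width": finger opening in m.
Only numpy, scipy, OpenCV 4.12 (cv2) and the standard library are available. Lean on these libraries where they do the work, as an engineer would, in place of code of your own. Each camera call takes 0.05 s, during which the arm holds its last target.

## Task

Pull the parts cabinet's drawer out to its stop and leave it open, then lift the dish inside it by its bow handle and swing it round by about a quarter turn, so that its pouring lip ends a few centimetres above the gap in the ring of balls of the bearing in the vice, with the dish on the screw side and its lip pointing along the vice's screw towards the bearing. Keep the dish level, with the loose ball always on the dark disc in its middle; do not put the dish down or knock it on the vice, and leave the screwdriver, wrench and oil can alone. Finish while holding the dish there in the gripper, still and level, with the ball at rest in the centre.

Things in the scene. Friction and masses are not known exactly. Their poses are not given: they have to be found in the camera images.
- drawer (a joint): Travel of the drawer in m: 0 = shut, 0.165 = out at its stop. Starts 0 to 0.01; light friction (1 to 2 N); slides along the handle's -x axis and stays where left. Drawer inside: 178 long x 178 mm wide; inner floor 22 mm, wall tops 97 mm, front panel 107 mm above the bench. With the drawer out the dish's centre is 66 to 83 mm in front of the cabinet's body.
- drawer_handle (a point): Middle of the drawer's steel bar handle: level round bar 11 mm thick, 110 mm long, along its own y axis, 95 mm above the bench, 35 mm (centre line) in front of the drawer's front panel (29 mm clear gap). Its -x axis points straight out of the drawer, roughly to the robot. The grey cabinet (220 deep, 220 wide, 119 mm high, fixed) stands behind it: its top is 24 mm above the bar.
- dish: Loose round aluminium dished plate, 104 mm across, about 160 g, on the drawer's floor. Origin: centre of its underside; z up; +x to its pouring lip, which starts towards the drawer's front (within 0.2 rad). A dark disc 48 mm across in its middle slopes 5 degrees to the centre, the rest 14 degrees; centre 5 mm, rim 14 mm above the underside. A stiff bow handle stands over it (dish_grip).
- dish_grip (a point): Middle of the dish's bow handle: a straight level bar parallel to the dish's y axis, 12 mm wide (along dish x), 10 mm high, 104 mm long, its centre 62 mm above the dish's underside, right above the dish's centre, on two posts 50 mm either side. Axes as the dish. There is a 30 mm clear space under the bar above the ball.
- dish_lip (a point): Tip of the dish's pouring lip, a 24 mm wide tongue: 68 mm from the dish's centre along its +x, 14 mm above its underside.
- ball: Loose polished steel ball, 22 mm diameter, 44 g, resting in the middle of the dish, free to roll.
- ball_center (a point): Centre of the loose steel ball; 16 mm above the dish's underside when it is in the middle.
- vice: Blue drill-press vice, fixed, base 240 x 135 mm, 68 mm high. Origin: on the bench below the bearing's centre. Its screw lies along its y axis (roughly the world's y), 40 mm above the bench, and sticks out on the -y side to 190 mm from the origin. Between its jaws a ball bearing lies flat, 110 mm outer, 50 mm inner diameter, top 66 mm above the bench, with one ball missing.
- bearing_gap (a point): The gap in the bearing's ring of balls: 40 mm from the bearing's centre towards the screw side (vice -y), at the height of the bearing's top, 66 mm above the bench. Axes as the vice.
- screwdriver: Screwdriver with a yellow handle lying on the bench; leave it alone. Origin at its underside near the middle.
- wrench: Steel wrench lying on the bench; leave it alone. Origin at its underside near the middle.
- oil_can: Green can, 54 mm wide, 100 mm high, standing on the bench; leave it alone. Origin: centre of its underside.

How it is judged:
By the outcome, as a careful person would: the job done as asked, in the order asked, and still so for the second after the job is handed in, while the arm keeps its last pose, push and grip.
It also fails if it takes over 62 s, if anything falls off the work surface, if the arm or the gripper's body presses on something with over 40 N, if the wrist force passes 120 N, or if a joint passes its speed limit or range.

## Working session

There is one attempt and no reset: what is moved stays moved. The work goes in short steps, Python scripts to look and compute and a shell command to move; the robot and the scene stay as the last step left them, time stands still between calls to the robot, and variables do not carry over. Pictures are saved under pics/ and viewed, and the job is handed in when it is done.

```bash
mkdir -p pics; cat > h.py <<'E'
import numpy as np, cv2
from bench import robot
def snap(n,tag):
    o=robot.get_obs()
    s=robot.snapshot(n)
    np.savez(f'pics/{tag}.npz',tool=np.r_[o['tool_pos'],o['ee_rot']],**s)
    cv2.imwrite(f'pics/{tag}.png',s['image'][:,:,::-1])
    return s
def Rrpy(r):
    from scipy.spatial.transform import Rotation as R
    return R.from_euler('xyz',r).as_matrix()
def load(tag):
    s=dict(np.load(f'pics/{tag}.npz'))
    if 'hand_eye' in s:
        T=np.eye(4);T[:3,:3]=Rrpy(s['tool'][3:]);T[:3,3]=s['tool'][:3]
        s['c2w']=T@s['hand_eye']
    else:
        T=np.eye(4);T[:3,:3]=cv2.Rodrigues(s['rvec'])[0];T[:3,3]=s['tvec'].ravel()
        s['c2w']=np.linalg.inv(T)
    return s
def pt(s,u,v,z=None):
    """world point by depth, or by plane z"""
    d=np.linalg.inv(s['mtx'])@[u,v,1.]
    o=s['c2w'][:3,3];r=s['c2w'][:3,:3]@d
    if z is None: k=float(s['depth'][int(round(v)),int(round(u))])
    else: k=(z-o[2])/r[2]
    return o+k*r
def tri(views):
    A=np.zeros((3,3));b=np.zeros(3)
    for s,u,v in views:
        d=s['c2w'][:3,:3]@np.linalg.inv(s['mtx'])@[u,v,1.];d/=np.linalg.norm(d)
        P=np.eye(3)-np.outer(d,d);A+=P;b+=P@s['c2w'][:3,3]
    return np.linalg.solve(A,b)
def crop(tag,x0,y0,x1,y1,k):
    im=cv2.imread(f'pics/{tag}.png')[y0:y1,x0:x1]
    im=cv2.resize(im,None,fx=k,fy=k,interpolation=cv2.INTER_CUBIC)
    cv2.imwrite(f'pics/{tag}_c{x0}_{y0}.png',im)
E
python3 - <<'E'
from h import *
print(robot.get_obs())
for n in('side','top','wrist'): snap(n,n+'0')
E
```

```text
{'time': 0.0, 'joint_positions': array([-1.30806611e+00,  8.79554512e-02,  1.37219603e+00,  1.31710140e-05,
        1.68357118e+00, -1.03098255e-01]), 'qvel': array([-1.07487726e-03, -1.87427595e-03,  9.48765131e-04, -4.78823772e-04,
        1.43971885e-03,  9.42595047e-05]), 'joint_torque': array([-4.66430320e-04, -3.40176809e+01, -3.02434373e+01,  7.19235744e-02,
        3.29166837e-02, -1.67183757e-04]), 'tool_pos': array([ 0.19662484, -0.51314594,  0.22633339]), 'ee_rot': array([-3.13947530e+00, -2.32232306e-04,  3.65829694e-01]), 'wrist_force': array([-0.27930977,  0.0022817 ,  0.51959927]), 'wrist_torque': array([-0.02693397, -0.01368025,  0.018536  ]), 'width': 0.09429728132337022}
```

View pics/side0.png

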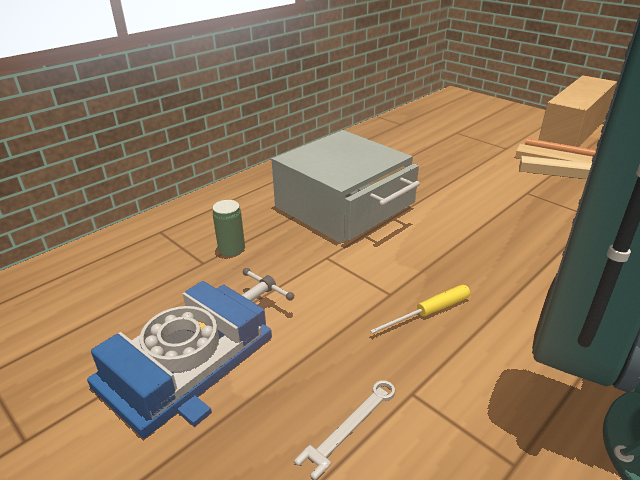

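View pics/top0.png

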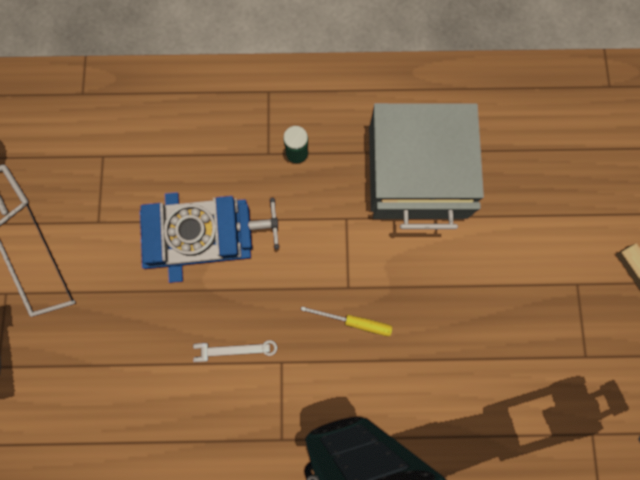

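View pics/wrist0.png

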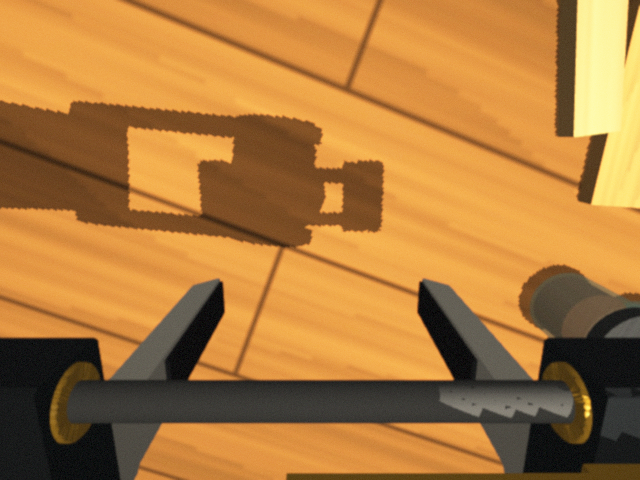

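Side view: vice lower left, cabinet with its bar handle at about (395,190). In the top view the bar runs from (402,226) to (457,226), the vice is at (190,230) and the can at (296,140).

```bash
python3 - <<'E'
from h import *
crop('top0',350,90,510,250,5);crop('top0',130,180,290,300,5);crop('side0',330,140,450,230,6)
E
```

```text
(no output)
```

View pics/top0_c350_90.png

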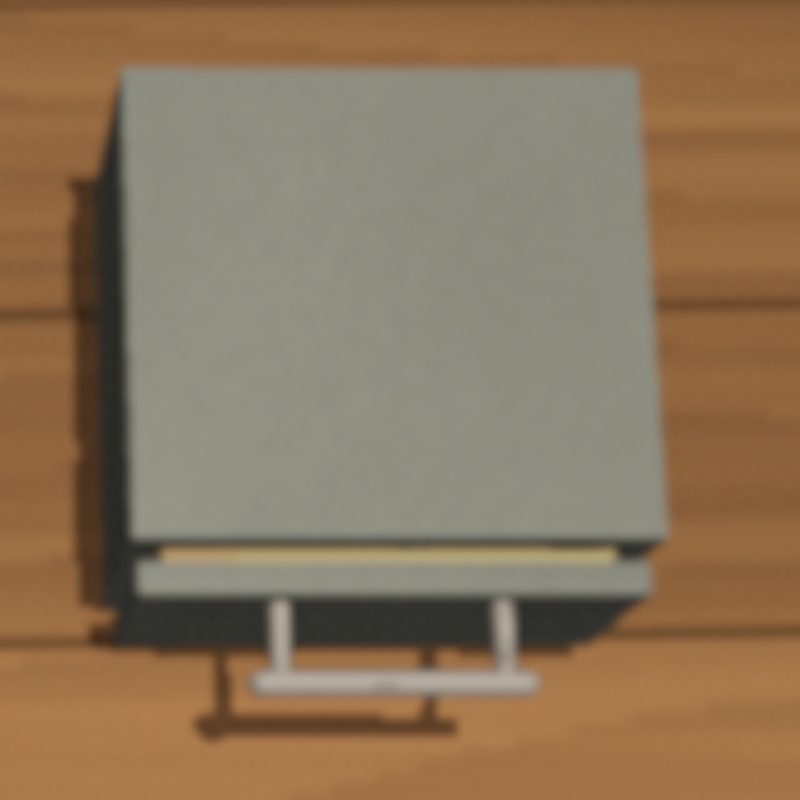

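View pics/top0_c130_180.png

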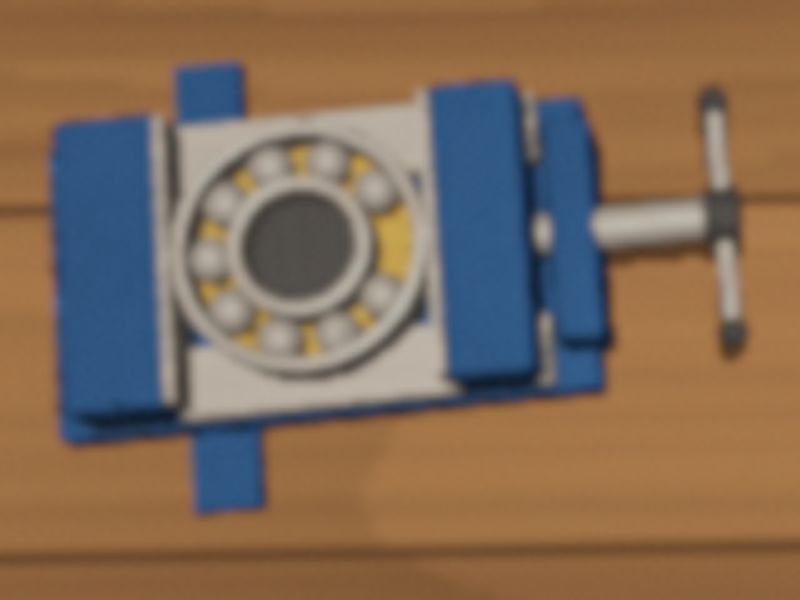

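View pics/side0_c330_140.png

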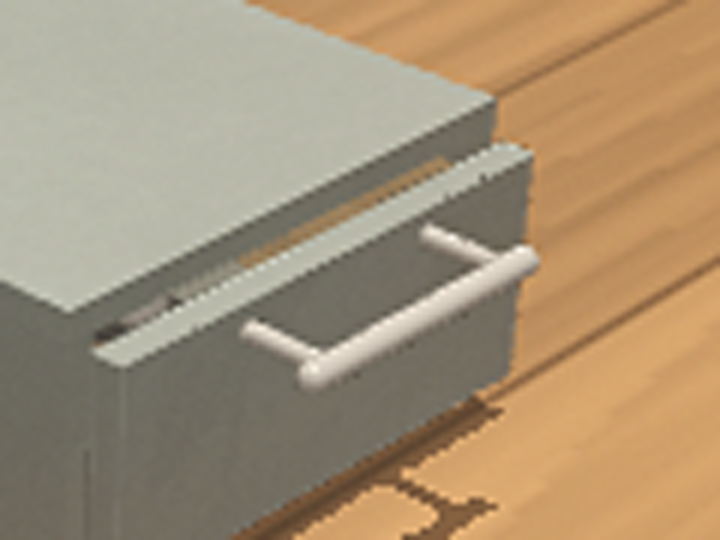

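Bar ends read in the crops: top (400.4,226.4) and (457.6,226.4), side (382.2,202.7) and (418.3,183.0). The bearing centre is near (190,229) and the gap near (208.8,228.5).

```bash
python3 - <<'E'
from h import *
t=load('top0');s=load('side0')
np.set_printoptions(precision=4,suppress=True)
def c(x,y,ox,oy,k): return (x+.5)/k+ox-.5,(y+.5)/k+oy-.5
a=c(252,682,350,90,5);b=c(538,682,350,90,5)
sa=c(313,376,330,140,6);sb=c(530,258,330,140,6)
for p,q in((a,sa),(b,sb)): print(tri([(t,*p),(s,*q)]), pt(t,*p,.095),pt(s,*q,.095), pt(t,*p),pt(s,*q))
# vice
for n,p,z in [('bearing',c(300,250,130,180,5),.066),('gap',c(397,243,130,180,5),.06),('screw end',c(722,216,130,180,5),.04),('screwroot',c(600,226,130,180,5),.04),
 ('jawTL',c(55,127,130,180,5),.068),('jawBL',c(65,418,130,180,5),.068),('mjTR',c(515,82,130,180,5),.068),('mjBR',c(533,375,130,180,5),.068),('can',(295.5,135),.1)]:
  print(n,pt(t,*p,z),pt(t,*p))
for n,p in [('cabTL',c(122,68,350,90,5)),('TR',c(637,68,350,90,5)),('BL',c(133,540,350,90,5)),('BR',c(667,540,350,90,5))]: print(n,pt(t,*p,.119))
print('cam',t['c2w'][:3,3],s['c2w'][:3,3])
E
```

```text
[ 0.5885 -0.0925  0.0969] [ 0.5895 -0.0925  0.095 ] [ 0.5899 -0.0954  0.095 ] [ 0.5885 -0.0917  0.0992] [ 0.5862 -0.0905  0.0986]
[ 0.5888 -0.2119  0.0931] [ 0.5877 -0.2118  0.095 ] [ 0.5874 -0.2085  0.095 ] [ 0.5863 -0.21    0.1009] [ 0.5829 -0.2017  0.0993]
bearing [0.595  0.3523 0.066 ] [0.5995 0.3573 0.046 ]
gap [0.5988 0.3123 0.06  ] [0.602  0.3152 0.046 ]
screw end [0.6134 0.1743 0.04  ] [0.6096 0.173  0.0559]
screwroot [0.6097 0.2278 0.04  ] [0.6079 0.2268 0.0477]
jawTL [0.6503 0.4588 0.068 ] [0.6494 0.4576 0.0714]
jawBL [0.5236 0.448  0.068 ] [0.5308 0.4634 0.023 ]
mjTR [0.6675 0.2615 0.068 ] [0.6679 0.2617 0.0667]
mjBR [0.539  0.2517 0.068 ] [0.5429 0.2553 0.0451]
can [0.7921 0.1235 0.1   ] [0.7896 0.1233 0.1061]
cabTL [ 0.854  -0.0455  0.119 ]
TR [ 0.851  -0.2661  0.119 ]
BL [ 0.6446 -0.0421  0.119 ]
BR [ 0.6414 -0.2622  0.119 ]
cam [0.3549 0.0867 1.1242] [0.0628 0.5886 0.5935]
```

```bash
python3 -m inch '[{"linear":[0.1,0.1,0],"twist":0.03,"gripper":0.34},{"linear":[0.35,0.33,0],"twist":0.1,"gripper":0.34},{"linear":[0.65,0.6,0],"twist":0.19,"gripper":0.34},{"linear":[1,0.9,0],"twist":0.285,"gripper":0.34}]'
python3 -m inch '[{"linear":[0.25,0.23,0],"twist":0.07,"gripper":0.34},{"linear":[0.5,0.46,0],"twist":0.14,"gripper":0.34},{"linear":[0.75,0.69,0],"twist":0.21,"gripper":0.34},{"linear":[1,0.9,0],"twist":0.285,"gripper":0.34}]'
python3 -m inch '[{"linear":[0.25,0.23,0],"twist":0.07,"gripper":0.34},{"linear":[0.5,0.46,0],"twist":0.14,"gripper":0.34},{"linear":[0.75,0.69,0],"twist":0.21,"gripper":0.34},{"linear":[1,0.9,0],"twist":0.285,"gripper":0.34}]'
python3 -m inch '[{"linear":[0.25,0.25,0],"twist":0.07,"gripper":0.34},{"linear":[0.5,0.5,0],"twist":0.14,"gripper":0.34},{"linear":[0.75,0.75,0],"twist":0.21,"gripper":0.34},{"linear":[0.9,0.91,0],"twist":0.285,"gripper":0.34},{"linear":[0.9,0.91,0],"twist":0.285,"gripper":0.34}]'
python3 - <<'E'
from h import *
snap('wrist','wrist1'); snap('side','side1')
E
```

```text
time: 0.48
tool_pos: [0.2942, -0.4249, 0.2272]
ee_rot: [-3.141, -0.001, 0.668]
wrist_force: [0.5, -1.1, -0.4]
width: 0.0706
time: 0.82
tool_pos: [0.3947, -0.3338, 0.2276]
ee_rot: [3.142, -0.001, 0.969]
wrist_force: [0.2, -0.6, -0.1]
width: 0.0441
time: 1.15
tool_pos: [0.4945, -0.2437, 0.2275]
ee_rot: [-3.142, -0.001, 1.267]
wrist_force: [0.2, -0.2, -0.4]
width: 0.0317
time: 1.57
tool_pos: [0.5854, -0.1507, 0.2266]
ee_rot: [-3.141, -0.003, 1.569]
wrist_force: [-1.4, 0.1, -0.8]
width: 0.0315
```

View pics/wrist1.png

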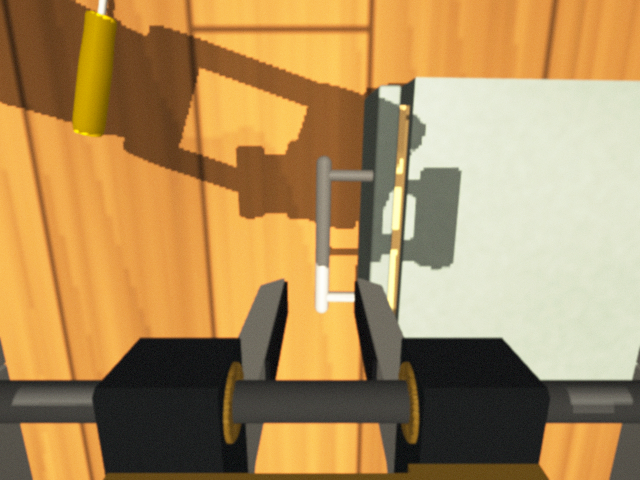

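The wrist view shows the bar from (323,158) to (321,310), between the finger lines.

```bash
python3 - <<'E'
from h import *
w=load('wrist1')
for p in((323,160),(321.5,308)): print(pt(w,*p,.095),pt(w,*p))
for p in((402,105),(391,310)):print('front top',pt(w,*p,.107))
print(robot.get_obs()['tool_pos'])
E
```

```text
[ 0.58717835 -0.09150605  0.095     ] [ 0.58713605 -0.09116868  0.10128579]
[ 0.58599267 -0.20621418  0.095     ] [ 0.58597308 -0.20288664  0.10241121]
front top [ 0.63955239 -0.05514132  0.107     ]
front top [ 0.63871332 -0.20257126  0.107     ]
[ 0.58329955 -0.15418953  0.22702108]
```

```bash
python3 -m inch '[{"linear":[0,0,-0.2],"twist":0,"gripper":0.32},{"linear":[0,0,-0.5],"twist":0,"gripper":0.32},{"linear":[0,0,-0.75],"twist":0,"gripper":0.32},{"linear":[0,0,-0.9],"twist":0,"gripper":0.32},{"linear":[0,0,-0.9],"twist":0,"gripper":0.32}]'
python3 -m inch '[{"linear":[0,0,-0.15],"twist":0,"gripper":0.32},{"linear":[0,0,-0.3],"twist":0,"gripper":0.32},{"linear":[0,0,-0.4],"twist":0,"gripper":0.32},{"linear":[0,0,-0.4],"twist":0,"gripper":0.2},{"linear":[0,0,-0.4],"twist":0,"gripper":0},{"linear":[0,0,-0.4],"twist":0,"gripper":0},{"linear":[0,0,-0.4],"twist":0,"gripper":0}]'
```

```text
time: 2.08
tool_pos: [0.5797, -0.1557, 0.1327]
ee_rot: [-3.133, -0.003, 1.557]
wrist_force: [-0.3, -0.5, -1.1]
width: 0.0299
time: 2.67
tool_pos: [0.5843, -0.156, 0.0991]
ee_rot: [3.139, 0.001, 1.559]
wrist_force: [0.4, -1.0, 0.8]
width: 0.0101
```

```bash
python3 -m inch '[{"linear":[-0.05,0,0],"twist":0,"gripper":0},{"linear":[-0.15,0,0],"twist":0,"gripper":0},{"linear":[-0.3,0,0],"twist":0,"gripper":0},{"linear":[-0.45,0,0],"twist":0,"gripper":0},{"linear":[-0.6,0.01,0],"twist":0,"gripper":0},{"linear":[-0.75,0.01,0],"twist":0,"gripper":0},{"linear":[-0.9,0.01,0],"twist":0,"gripper":0},{"linear":[-1,0.01,0],"twist":0,"gripper":0}]'
python3 -m inch '[{"linear":[-0.12,0,0],"twist":0,"gripper":0},{"linear":[-0.24,0,0],"twist":0,"gripper":0},{"linear":[-0.36,0.01,0],"twist":0,"gripper":0},{"linear":[-0.45,0.01,0],"twist":0,"gripper":0},{"linear":[-0.5,0.01,0],"twist":0,"gripper":0},{"linear":[-0.53,0.01,0],"twist":0,"gripper":0}]'
```

```text
time: 3.33
tool_pos: [0.4829, -0.1544, 0.099]
ee_rot: [3.139, 0.0, 1.56]
wrist_force: [0.7, 1.1, 3.5]
width: 0.01
time: 3.83
tool_pos: [0.4307, -0.1536, 0.099]
ee_rot: [3.139, 0.0, 1.559]
wrist_force: [0.6, 1.7, 6.8]
width: 0.0097
```

Now at about 0.153; go on to the stop in small steps.

```bash
python3 -m inch '[{"linear":[-0.02,0,0],"twist":0,"gripper":0},{"linear":[-0.04,0,0],"twist":0,"gripper":0},{"linear":[-0.06,0,0],"twist":0,"gripper":0},{"linear":[-0.08,0,0],"twist":0,"gripper":0},{"linear":[-0.08,0,0],"twist":0,"gripper":0}]'
python3 -m inch '[{"linear":[-0.02,0,0],"twist":0,"gripper":0},{"linear":[-0.04,0,0],"twist":0,"gripper":0},{"linear":[-0.04,0,0],"twist":0,"gripper":0}]'
```

```text
time: 4.25
tool_pos: [0.4276, -0.1535, 0.099]
ee_rot: [3.127, 0.0, 1.56]
wrist_force: [14.7, 1.8, -2.3]
width: 0.0099
time: 4.5
tool_pos: [0.4275, -0.1535, 0.0991]
ee_rot: [3.118, 0.0, 1.56]
wrist_force: [25.8, 1.9, -10.3]
width: 0.0099
```

```bash
python3 -m inch '[{"linear":[-0.02,0,0],"twist":0,"gripper":0},{"linear":[-0.03,0,0],"twist":0,"gripper":0},{"linear":[-0.03,0,0],"twist":0,"gripper":0}]'
```

```text
time: 4.75
tool_pos: [0.4274, -0.1536, 0.0991]
ee_rot: [3.111, 0.0, 1.56]
wrist_force: [33.5, 1.8, -16.0]
width: 0.0099
```

The drawer sits at its stop: the TCP stays at x = 0.4275 while the force rises. Relax, open and rise.

```bash
python3 -m inch '[{"linear":[0.04,0,0],"twist":0,"gripper":0},{"linear":[0.08,0,0],"twist":0,"gripper":0},{"linear":[0.08,0,0],"twist":0,"gripper":0.32},{"linear":[0.08,0,0],"twist":0,"gripper":0.32},{"linear":[0.08,0,0],"twist":0,"gripper":0.32},{"linear":[0.08,0,0],"twist":0,"gripper":0.32}]'
python3 -m inch '[{"linear":[0.08,0,0.2],"twist":0,"gripper":0.32},{"linear":[0.08,0,0.5],"twist":0,"gripper":0.32},{"linear":[0.08,0,0.8],"twist":0,"gripper":0.32},{"linear":[0.08,0,1],"twist":0,"gripper":0.32}]'
python3 -m inch '[{"linear":[0,0,0.3],"twist":0,"gripper":0.32},{"linear":[0,0,0.7],"twist":0,"gripper":0.32},{"linear":[0,0,1],"twist":0,"gripper":0.32},{"linear":[0,0,1],"twist":0,"gripper":0.32}]'
python3 - <<'E'
from h import *
snap('wrist','wrist2'); snap('side','side2'); snap('top','top2')
crop('top2',330,180,510,330,4);
E
```

```text
time: 5.25
tool_pos: [0.4223, -0.1533, 0.0966]
ee_rot: [-3.139, -0.001, 1.559]
wrist_force: [0.3, -0.2, 0.2]
width: 0.0296
time: 5.58
tool_pos: [0.4312, -0.1538, 0.1996]
ee_rot: [3.141, 0.001, 1.559]
wrist_force: [0.3, -0.5, 0.6]
width: 0.0301
time: 5.92
tool_pos: [0.4328, -0.1546, 0.3046]
ee_rot: [3.131, 0.005, 1.559]
wrist_force: [0.0, -0.7, 0.8]
width: 0.03
```

View pics/wrist2.png

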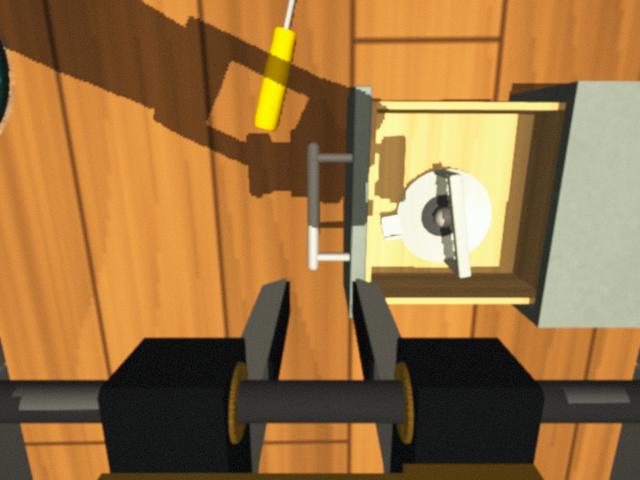

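View pics/side2.png

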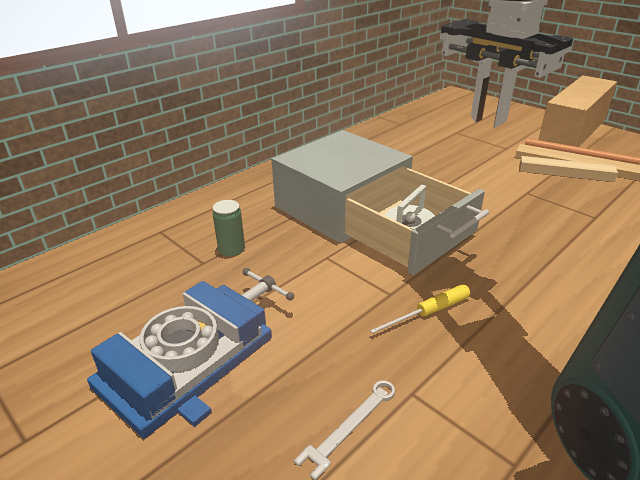

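View pics/top2_c330_180.png

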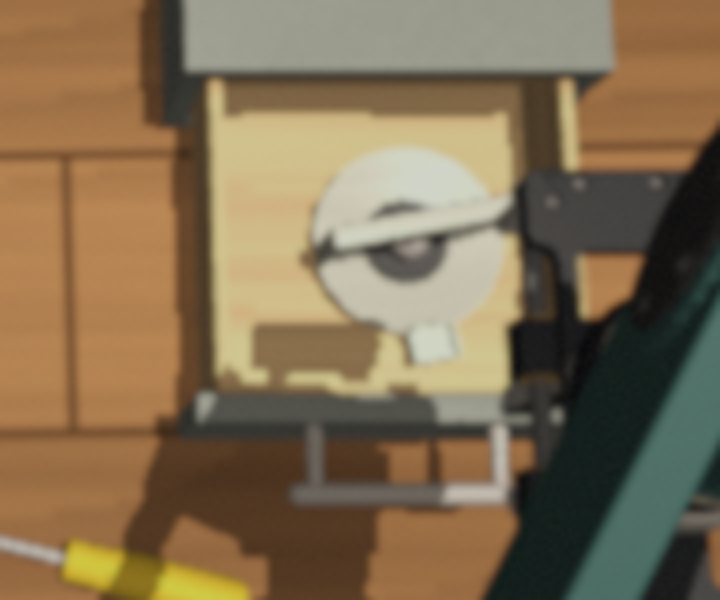

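Drawer out; the dish shows in the wrist view at about (445,217), its bow bar from (455,172) to (463,275). Enlarging.

```bash
python3 - <<'E'
from h import *
crop('wrist2',370,150,510,290,5);crop('side2',370,170,470,250,7)
E
```

```text
(no output)
```

View pics/wrist2_c370_150.png

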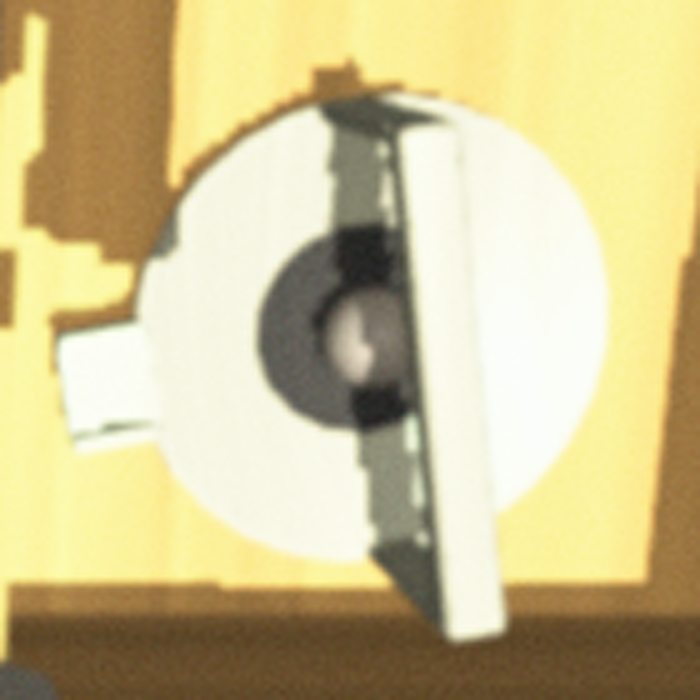

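View pics/side2_c370_170.png

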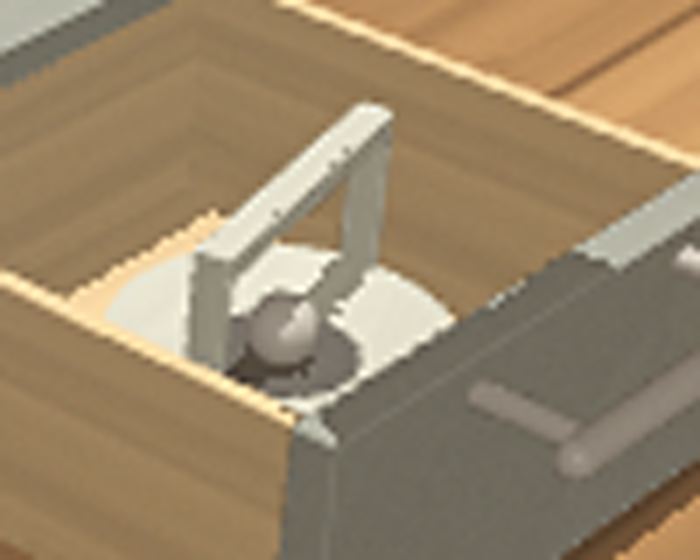

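Top face of the bow bar, end mid-points: wrist crop (430,127) and (476,636); side crop (214,254) and (376,109).

```bash
python3 - <<'E'
from h import *
np.set_printoptions(precision=4,suppress=True)
w=load('wrist2');s=load('side2');t=load('top2')
def c(x,y,ox,oy,k): return (x+.5)/k+ox-.5,(y+.5)/k+oy-.5
w1=c(430,127,370,150,5);w2=c(476,636,370,150,5)
s1=c(214,254,370,170,7);s2=c(376,109,370,170,7)
P=[]
for a,b in((w1,s1),(w2,s2)):
    p=tri([(w,*a),(s,*b)]);P.append(p);print('tri',p,'w z.089',pt(w,*a,.089),pt(s,*b,.089), 'depth',pt(w,*a),pt(s,*b))
wc=[pt(w,*q,.089) for q in(w1,w2)];d=wc[0]-wc[1]
print('mid w',(wc[0]+wc[1])/2,'tri',(P[0]+P[1])/2,'yaw of -y.. ',np.arctan2(d[0],d[1]),np.linalg.norm(d))
d=P[0]-P[1];print(np.arctan2(d[0],d[1]))
m=c(425,224,330,180,4);print('top bar mid',pt(t,*m,.089),pt(t,*c(410,240,330,180,4),.027),'lip',pt(t,*c(433,345,330,180,4),.036))
print('dish centre w',pt(w,*c(372,328,370,150,5),.036),'lip tip',pt(w,*c(66,390,370,150,5),.036),'ball',pt(w,*c(365,340,370,150,5),.038))
print(w['tool'],robot.get_obs()['tool_pos'])
print('handle bar',pt(t,*c(295,495,330,180,4),.095))
E
```

```text
tri [ 0.5617 -0.1169  0.0893] w z.089 [ 0.5618 -0.117   0.089 ] [ 0.562  -0.1174  0.089 ] depth [ 0.5616 -0.1169  0.0898] [ 0.5613 -0.1164  0.0897]
tri [ 0.5799 -0.2186  0.0878] w z.089 [ 0.5791 -0.2184  0.089 ] [ 0.5792 -0.2167  0.089 ] depth [ 0.5992 -0.2375  0.0379] [ 0.5799 -0.2177  0.0883]
mid w [ 0.5704 -0.1677  0.089 ] tri [ 0.5708 -0.1678  0.0886] yaw of -y..  -0.16837514247974186 0.10285519902841438
-0.17745728027618937
top bar mid [ 0.5691 -0.1675  0.089 ] [ 0.5731 -0.1739  0.027 ] lip [ 0.513  -0.1807  0.036 ]
dish centre w [ 0.571 -0.166  0.036] lip tip [ 0.5041 -0.179   0.036 ] ball [ 0.569  -0.1682  0.038 ]
[ 0.4328 -0.1546  0.3046  3.1312  0.0055  1.559 ] [ 0.4308 -0.1535  0.2965]
handle bar [ 0.4291 -0.0916  0.095 ]
```

```bash
python3 -m inch '[{"linear":[0.2,0,0],"twist":0.04,"gripper":0.35},{"linear":[0.5,-0.05,-0.1],"twist":0.09,"gripper":0.35},{"linear":[0.8,-0.1,-0.3],"twist":0.13,"gripper":0.35},{"linear":[1,-0.14,-0.6],"twist":0.176,"gripper":0.35}]'
python3 -m inch '[{"linear":[0.2,0,-0.3],"twist":0,"gripper":0.35},{"linear":[0.35,0,-0.6],"twist":0,"gripper":0.35},{"linear":[0.4,0,-0.7],"twist":0,"gripper":0.35},{"linear":[0.4,0,-0.7],"twist":0,"gripper":0.35},{"linear":[0.4,0,-0.7],"twist":0,"gripper":0.35}]'
python3 - <<'E'
from h import *
snap('wrist','wrist3'); 
for i in range(2): print(robot.get_obs()['tool_pos'],robot.get_obs()['ee_rot']);snap('side','side3')
crop('side3',350,100,490,220,5)
E
```

```text
time: 6.4
tool_pos: [0.5333, -0.1678, 0.2365]
ee_rot: [3.14, 0.001, 1.746]
wrist_force: [0.4, -1.2, -0.2]
width: 0.0333
time: 6.82
tool_pos: [0.5702, -0.1672, 0.1663]
ee_rot: [-3.138, -0.002, 1.744]
wrist_force: [-0.0, -0.1, -0.3]
width: 0.033
[ 0.57097842 -0.16764025  0.1684593 ] [3.14130195e+00 4.10493716e-04 1.74375941e+00]
[ 0.57145588 -0.16788335  0.16974186] [3.13911691e+00 1.73593315e-03 1.74364072e+00]
```

View pics/wrist3.png

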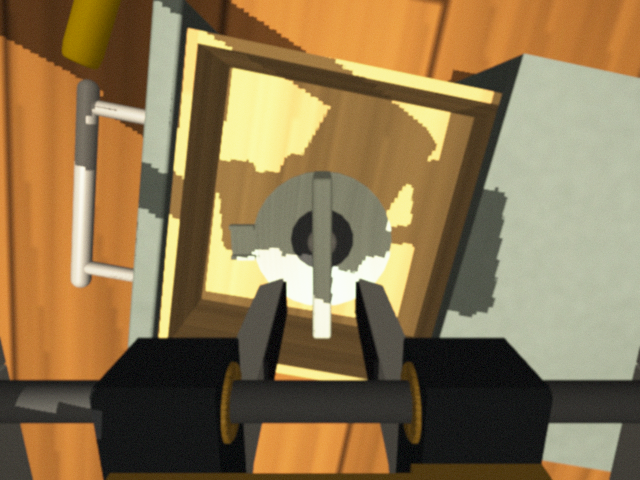

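View pics/side3_c350_100.png

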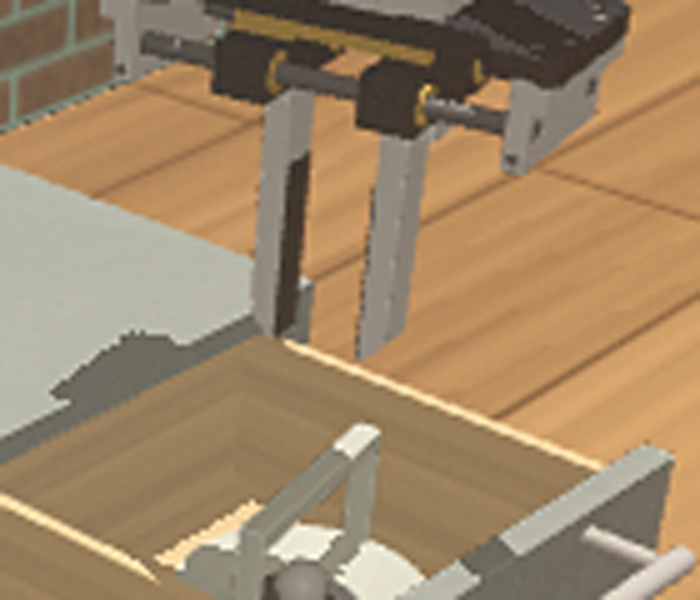

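The bar stands vertical between the fingers: (322,175) to (322,338) in the wrist view.

```bash
python3 - <<'E'
from h import *
w=load('wrist3');a=pt(w,322,174,.089);b=pt(w,322,338,.089);print(a,b,(a+b)/2,np.arctan2(*(a-b)[:2]), w['tool'])
E
```

```text
[ 0.56134289 -0.11399292  0.089     ] [ 0.57983104 -0.21886014  0.089     ] [ 0.57058696 -0.16642653  0.089     ] -0.1745073381818324 [ 5.70184697e-01 -1.67237415e-01  1.66256848e-01 -3.13831424e+00
 -1.72782066e-03  1.74395428e+00]
```

```bash
python3 -m inch '[{"linear":[0,0,-0.1],"twist":0,"gripper":0.35},{"linear":[0,0,-0.25],"twist":0,"gripper":0.35},{"linear":[0,0,-0.4],"twist":0,"gripper":0.35},{"linear":[0,0,-0.55],"twist":0,"gripper":0.35},{"linear":[0,0,-0.7],"twist":0,"gripper":0.35},{"linear":[0,0,-0.8],"twist":0,"gripper":0.35},{"linear":[0,0,-0.81],"twist":0,"gripper":0.35},{"linear":[0,0,-0.81],"twist":0,"gripper":0.35}]'
python3 -m inch '[{"linear":[0,0,0],"twist":0,"gripper":0.32},{"linear":[0,0,0],"twist":0,"gripper":0.28},{"linear":[0,0,0],"twist":0,"gripper":0.25},{"linear":[0,0,0],"twist":0,"gripper":0.22},{"linear":[0,0,0],"twist":0,"gripper":0.19},{"linear":[0,0,0],"twist":0,"gripper":0.16},{"linear":[0,0,0],"twist":0,"gripper":0.14},{"linear":[0,0,0],"twist":0,"gripper":0.12},{"linear":[0,0,0],"twist":0,"gripper":0.08},{"linear":[0,0,0],"twist":0,"gripper":0.04}]'
python3 -m inch '[{"linear":[0,0,0],"twist":0,"gripper":0},{"linear":[0,0,0],"twist":0,"gripper":0},{"linear":[0,0,0],"twist":0,"gripper":0},{"linear":[0,0,0],"twist":0,"gripper":0}]'
python3 - <<'E'
from h import *
snap('side','side4'); snap('wrist','wrist4')
crop('side4',350,130,490,240,5)
E
```

```text
time: 7.63
tool_pos: [0.5711, -0.1675, 0.0864]
ee_rot: [-3.141, -0.0, 1.744]
wrist_force: [-0.4, 0.1, 0.3]
width: 0.033
time: 8.47
tool_pos: [0.5712, -0.1677, 0.0865]
ee_rot: [-3.141, 0.0, 1.744]
wrist_force: [-0.8, -0.6, 0.2]
width: 0.0116
time: 8.8
tool_pos: [0.5713, -0.1677, 0.0865]
ee_rot: [-3.142, 0.0, 1.744]
wrist_force: [-0.4, -0.5, 0.6]
width: 0.0117
```

View pics/side4_c350_130.png

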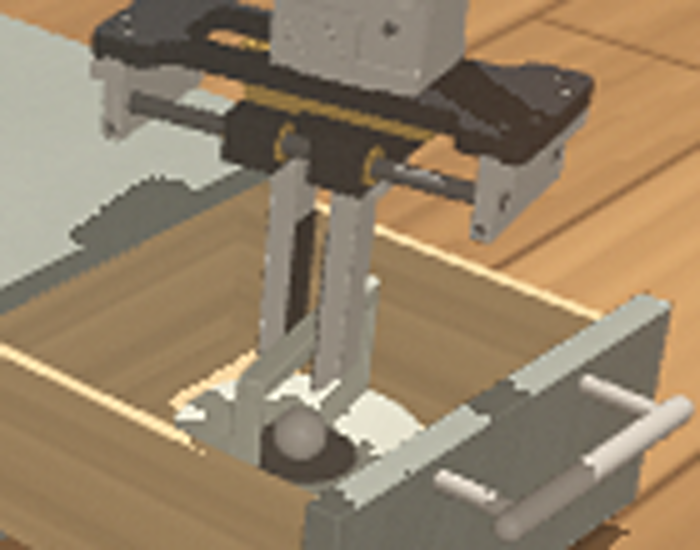

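View pics/wrist4.png

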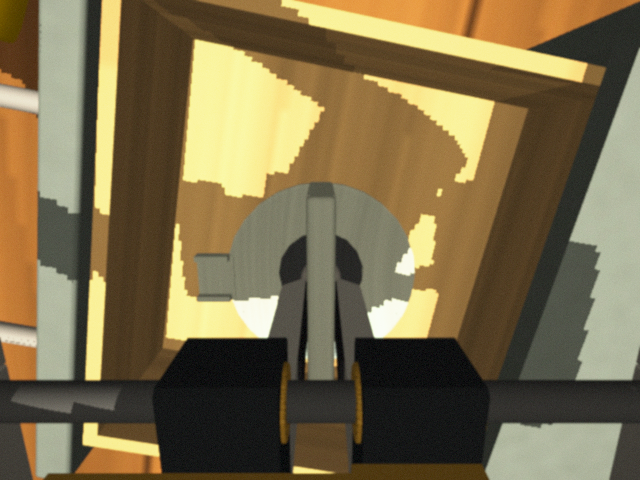

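Grip holds (width 11.7 mm) and the ball is in the centre. Lift with a smooth ramp.

```bash
python3 -m inch '[{"linear":[0,0,0.005],"twist":0,"gripper":0},{"linear":[0,0,0.02],"twist":0,"gripper":0},{"linear":[0,0,0.045],"twist":0,"gripper":0},{"linear":[0,0,0.08],"twist":0,"gripper":0},{"linear":[0,0,0.12],"twist":0,"gripper":0},{"linear":[0,0,0.16],"twist":0,"gripper":0},{"linear":[0,0,0.195],"twist":0,"gripper":0},{"linear":[0,0,0.22],"twist":0,"gripper":0},{"linear":[0,0,0.235],"twist":0,"gripper":0},{"linear":[0,0,0.24],"twist":0,"gripper":0}]'
python3 -m inch '[{"linear":[0,0,0],"twist":0,"gripper":0},{"linear":[0,0,0],"twist":0,"gripper":0}]'
python3 - <<'E'
from h import *
snap('side','side5'); 
crop('side5',350,110,490,230,5)
print(robot.get_obs()['wrist_force'],robot.get_obs()['wrist_torque'])
E
```

```text
time: 9.73
tool_pos: [0.5716, -0.1676, 0.111]
ee_rot: [3.141, 0.0, 1.744]
wrist_force: [-0.4, 0.2, -2.1]
width: 0.0114
time: 9.9
tool_pos: [0.5712, -0.1675, 0.1103]
ee_rot: [-3.141, -0.0, 1.744]
wrist_force: [-0.4, -0.1, -2.9]
width: 0.0114
[-0.4182895  -0.16521499 -1.69518725] [-0.04801909 -0.05454073 -0.00768822]
```

View pics/side5_c350_110.png

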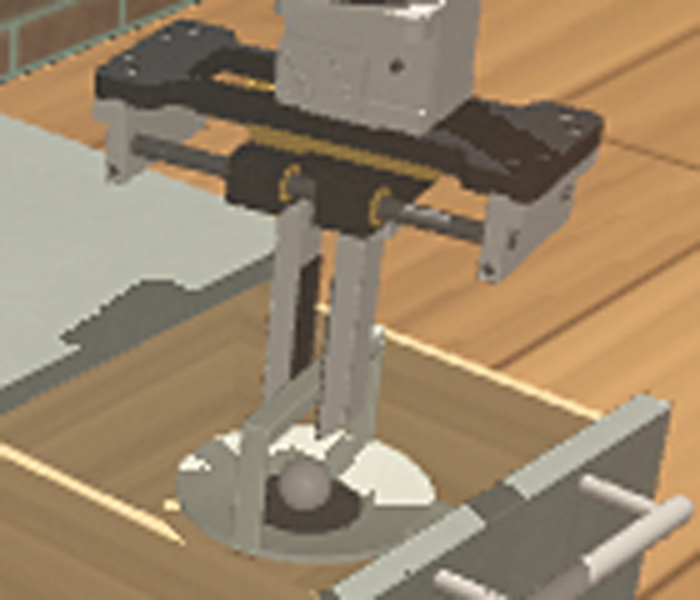

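The dish is clear of the floor and level, with the ball on the disc at (305,485). Lift further.

```bash
python3 -m inch '[{"linear":[0,0,0.005],"twist":0,"gripper":0},{"linear":[0,0,0.02],"twist":0,"gripper":0},{"linear":[0,0,0.045],"twist":0,"gripper":0},{"linear":[0,0,0.08],"twist":0,"gripper":0},{"linear":[0,0,0.125],"twist":0,"gripper":0},{"linear":[0,0,0.175],"twist":0,"gripper":0},{"linear":[0,0,0.225],"twist":0,"gripper":0},{"linear":[0,0,0.275],"twist":0,"gripper":0},{"linear":[0,0,0.325],"twist":0,"gripper":0},{"linear":[0,0,0.375],"twist":0,"gripper":0}]'
python3 -m inch '[{"linear":[0,0,0.05],"twist":0,"gripper":0},{"linear":[0,0,0.1],"twist":0,"gripper":0},{"linear":[0,0,0.15],"twist":0,"gripper":0},{"linear":[0,0,0.2],"twist":0,"gripper":0},{"linear":[0,0,0.25],"twist":0,"gripper":0},{"linear":[0,0,0.295],"twist":0,"gripper":0},{"linear":[0,0,0.33],"twist":0,"gripper":0},{"linear":[0,0,0.355],"twist":0,"gripper":0},{"linear":[0,0,0.37],"twist":0,"gripper":0},{"linear":[0,0,0.375],"twist":0,"gripper":0}]'
python3 - <<'E'
from h import *
snap('side','side6'); snap('wrist','wrist6')
crop('side6',350,70,490,190,5)
E
```

```text
time: 10.78
tool_pos: [0.5714, -0.1676, 0.1487]
ee_rot: [3.141, 0.0, 1.744]
wrist_force: [-0.1, 0.7, -2.1]
width: 0.0115
time: 11.62
tool_pos: [0.5714, -0.1675, 0.1857]
ee_rot: [3.141, 0.0, 1.744]
wrist_force: [-0.5, 0.1, -1.3]
width: 0.0117
```

View pics/side6_c350_70.png

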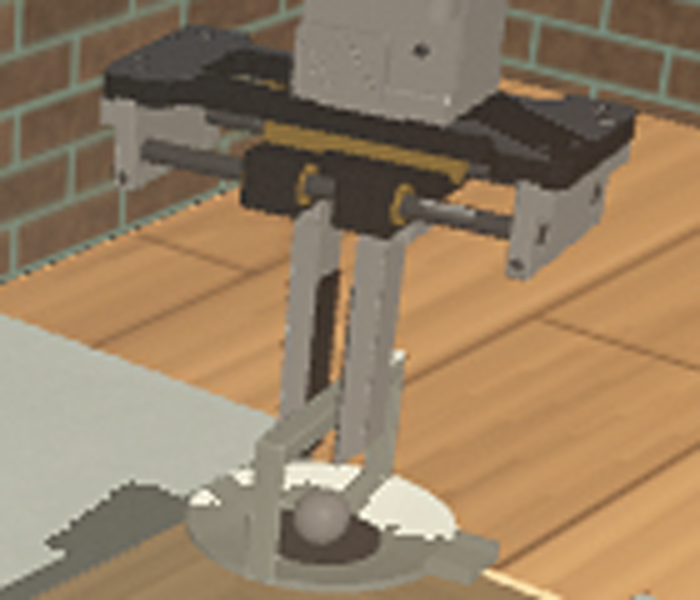

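View pics/wrist6.png

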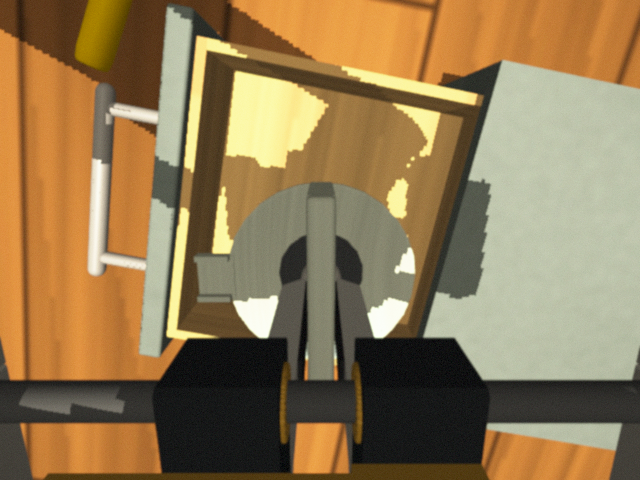

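Dish hangs level and the ball stays centred. Before traversing, a second measurement of the vice from the side view.

```bash
python3 - <<'E'
from h import *
crop('side0',80,255,300,435,3.5) if 0 else None
im=cv2.imread('pics/side0.png')[260:440,80:300];cv2.imwrite('pics/side0_v.png',cv2.resize(im,None,fx=3.6,fy=3.2,interpolation=cv2.INTER_CUBIC))
E
```

```text
(no output)
```

View pics/side0_v.png

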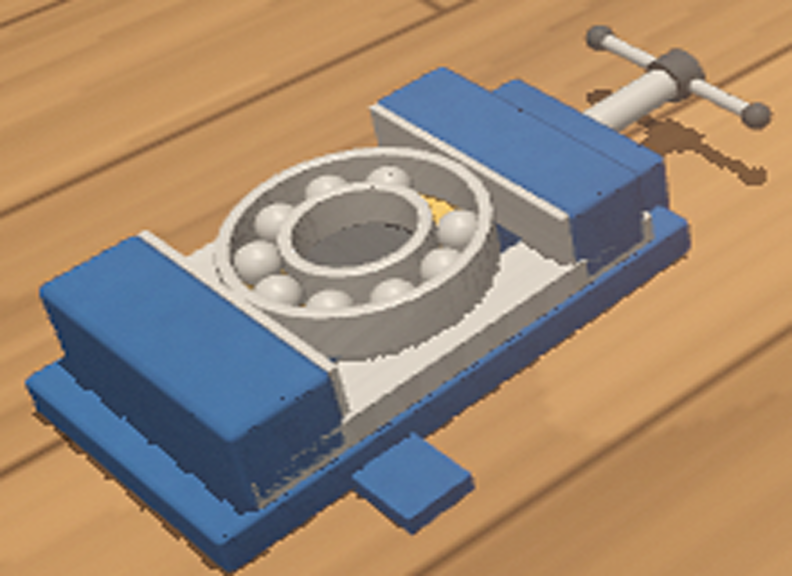

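```bash
python3 - <<'E'
from h import *
from scipy.optimize import least_squares
s=load('side0');t=load('top0')
f=lambda x,y,z:pt(s,(x+.5)/3.6+80-.5,(y+.5)/3.2+260-.5,z)[:2]
P=np.array([f(*p,.066) for p in[(216,262),(228,215),(270,175),(330,153),(400,148),(460,165),(492,200),(485,240),(450,275),(400,302),(340,317),(280,310),(236,290)]])
r=least_squares(lambda q:np.hypot(*(P-q[:2]).T)-q[2],[.6,.35,.055]);print(r.x,np.abs(r.fun).max())
for a,b in(((145,233),(335,375)),((373,107),(570,215))):
    p,q=f(*a,.067),f(*b,.067);print(p,q,np.arctan2(*(p-q)[::-1]))
# top ellipse same: crop points
g=lambda x,y,z:pt(t,(x+.5)/5+130-.5,(y+.5)/5+180-.5,z)[:2]
Q=np.array([g(*p,.066) for p in[(173,255),(300,131),(428,245),(302,375),(207,167),(391,163),(396,335),(215,345)]])
r=least_squares(lambda q:np.hypot(*(Q-q[:2]).T)-q[2],[.6,.35,.055]);print(r.x,np.abs(r.fun).max())
print('screw hub side',f(678,76,.045),'gap side',f(437,208,.058),'tip can',g(0,0,0))
E
```

```text
[0.59854609 0.35551121 0.05431004] 0.0013899741488825126
[0.65450886 0.41729281] [0.52767562 0.40835502] 0.07035247306494373
[0.6643704  0.30483863] [0.54090811 0.29117949] 0.11018604883704174
[0.59442648 0.35200086 0.05424262] 0.0017542219355971903
screw hub side [0.60811716 0.17931735] gap side [0.59255496 0.32172066] tip can [0.73051128 0.51135101]
```

```bash
python3 -m inch '[{"linear":[0,0.01,0],"twist":-0.002,"gripper":0},{"linear":[0,0.03,0],"twist":-0.006,"gripper":0},{"linear":[0,0.06,0],"twist":-0.012,"gripper":0},{"linear":[0,0.1,0],"twist":-0.02,"gripper":0},{"linear":[0,0.15,0],"twist":-0.03,"gripper":0},{"linear":[0,0.2,0],"twist":-0.042,"gripper":0},{"linear":[0,0.25,0],"twist":-0.056,"gripper":0},{"linear":[0,0.3,0],"twist":-0.072,"gripper":0},{"linear":[0,0.35,0],"twist":-0.09,"gripper":0},{"linear":[0,0.4,0],"twist":-0.11,"gripper":0}]'
python3 -m inch '[{"linear":[0,0.05,0],"twist":-0.022,"gripper":0},{"linear":[0,0.1,0],"twist":-0.044,"gripper":0},{"linear":[0,0.15,0],"twist":-0.066,"gripper":0},{"linear":[0,0.2,0],"twist":-0.088,"gripper":0},{"linear":[0,0.25,0],"twist":-0.11,"gripper":0},{"linear":[0,0.3,0],"twist":-0.13,"gripper":0},{"linear":[0,0.34,0],"twist":-0.147,"gripper":0},{"linear":[0,0.37,0],"twist":-0.16,"gripper":0},{"linear":[0,0.39,0],"twist":-0.168,"gripper":0},{"linear":[0,0.4,0],"twist":-0.172,"gripper":0}]'
python3 - <<'E'
from h import *
snap('side','side7');crop('side7',300,70,460,190,5)
E
```

```text
time: 12.55
tool_pos: [0.5714, -0.1268, 0.1856]
ee_rot: [3.141, -0.0, 1.627]
wrist_force: [-0.1, -1.0, -1.5]
width: 0.0117
time: 13.38
tool_pos: [0.5714, -0.0871, 0.1855]
ee_rot: [3.142, 0.0, 1.448]
wrist_force: [-0.3, 0.5, -1.3]
width: 0.0119
```

View pics/side7_c300_70.png

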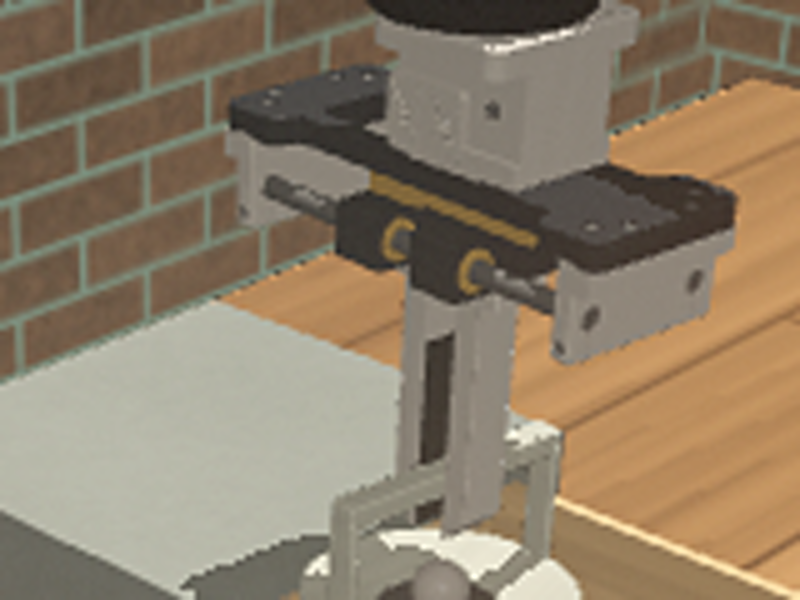

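Ball still centred at (440,580) in the crop. Continue the swing.

```bash
python3 -m inch '[{"linear":[0,0.01,0],"twist":-0.002,"gripper":0},{"linear":[0,0.03,0],"twist":-0.006,"gripper":0},{"linear":[0,0.06,0],"twist":-0.012,"gripper":0},{"linear":[0,0.1,0],"twist":-0.02,"gripper":0},{"linear":[0,0.15,0],"twist":-0.03,"gripper":0},{"linear":[0,0.2,0],"twist":-0.042,"gripper":0},{"linear":[0,0.25,0],"twist":-0.056,"gripper":0},{"linear":[0,0.3,0],"twist":-0.072,"gripper":0},{"linear":[0,0.35,0],"twist":-0.09,"gripper":0},{"linear":[0,0.4,0],"twist":-0.11,"gripper":0}]'
python3 -m inch '[{"linear":[0,0.06,0],"twist":-0.024,"gripper":0},{"linear":[0,0.12,0],"twist":-0.05,"gripper":0},{"linear":[0,0.18,0],"twist":-0.076,"gripper":0},{"linear":[0,0.24,0],"twist":-0.102,"gripper":0},{"linear":[0,0.3,0],"twist":-0.128,"gripper":0},{"linear":[0,0.36,0],"twist":-0.154,"gripper":0},{"linear":[0,0.42,0],"twist":-0.18,"gripper":0},{"linear":[0,0.48,0],"twist":-0.206,"gripper":0},{"linear":[0,0.54,0],"twist":-0.232,"gripper":0},{"linear":[0,0.6,0],"twist":-0.258,"gripper":0}]'
python3 -m inch '[{"linear":[0.005,0.06,0],"twist":-0.026,"gripper":0},{"linear":[0.01,0.12,0],"twist":-0.052,"gripper":0},{"linear":[0.02,0.18,0],"twist":-0.078,"gripper":0},{"linear":[0.03,0.24,0],"twist":-0.104,"gripper":0},{"linear":[0.045,0.3,0],"twist":-0.13,"gripper":0},{"linear":[0.06,0.36,0],"twist":-0.156,"gripper":0},{"linear":[0.075,0.42,0],"twist":-0.182,"gripper":0},{"linear":[0.09,0.48,0],"twist":-0.208,"gripper":0},{"linear":[0.105,0.54,0],"twist":-0.234,"gripper":0},{"linear":[0.12,0.6,0],"twist":-0.26,"gripper":0}]'
python3 -m inch '[{"linear":[0.015,0.06,0],"twist":-0.026,"gripper":0},{"linear":[0.03,0.12,0],"twist":-0.052,"gripper":0},{"linear":[0.045,0.18,0],"twist":-0.078,"gripper":0},{"linear":[0.06,0.24,0],"twist":-0.104,"gripper":0},{"linear":[0.075,0.3,0],"twist":-0.13,"gripper":0},{"linear":[0.09,0.36,0],"twist":-0.156,"gripper":0},{"linear":[0.105,0.415,0],"twist":-0.182,"gripper":0},{"linear":[0.12,0.465,0],"twist":-0.208,"gripper":0},{"linear":[0.13,0.51,0],"twist":-0.232,"gripper":0},{"linear":[0.14,0.55,0],"twist":-0.254,"gripper":0}]'
python3 -m inch '[{"linear":[0.008,0.04,0],"twist":-0.02,"gripper":0},{"linear":[0.015,0.08,0],"twist":-0.04,"gripper":0},{"linear":[0.02,0.12,0],"twist":-0.06,"gripper":0},{"linear":[0.025,0.16,0],"twist":-0.08,"gripper":0},{"linear":[0.03,0.2,0],"twist":-0.1,"gripper":0},{"linear":[0.034,0.235,0],"twist":-0.118,"gripper":0},{"linear":[0.037,0.265,0],"twist":-0.134,"gripper":0},{"linear":[0.039,0.285,0],"twist":-0.147,"gripper":0},{"linear":[0.04,0.298,0],"twist":-0.156,"gripper":0},{"linear":[0.04,0.302,0],"twist":-0.16,"gripper":0}]'
python3 - <<'E'
from h import *
snap('side','side8');snap('wrist','wrist8')
E
```

```text
time: 14.27
tool_pos: [0.5713, -0.0468, 0.1855]
ee_rot: [3.141, -0.0, 1.332]
wrist_force: [0.4, 0.4, -0.7]
width: 0.0117
time: 15.1
tool_pos: [0.5713, 0.0133, 0.1855]
ee_rot: [3.141, -0.0, 1.062]
wrist_force: [0.3, 1.2, -2.1]
width: 0.0116
time: 15.93
tool_pos: [0.5833, 0.0733, 0.1855]
ee_rot: [3.142, -0.0, 0.789]
wrist_force: [1.1, 0.9, -2.5]
width: 0.0115
time: 16.77
tool_pos: [0.5973, 0.1283, 0.1854]
ee_rot: [-3.141, 0.0, 0.524]
wrist_force: [0.2, -0.2, -1.0]
width: 0.0116
time: 17.6
tool_pos: [0.6013, 0.158, 0.1855]
ee_rot: [3.142, 0.0, 0.357]
wrist_force: [-0.4, -0.0, -2.8]
width: 0.0118
```

View pics/side8.png

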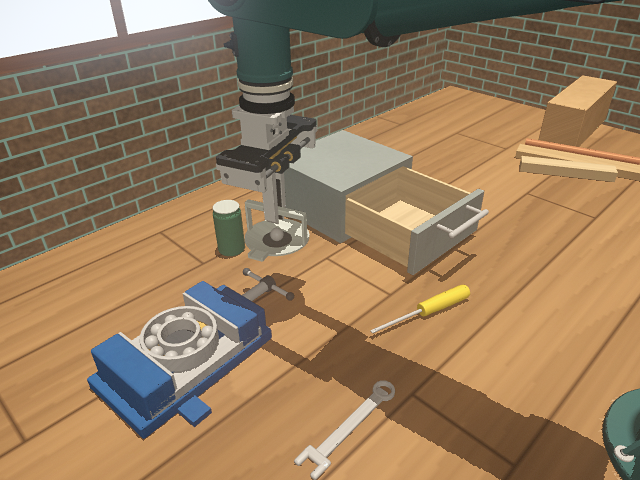

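View pics/wrist8.png

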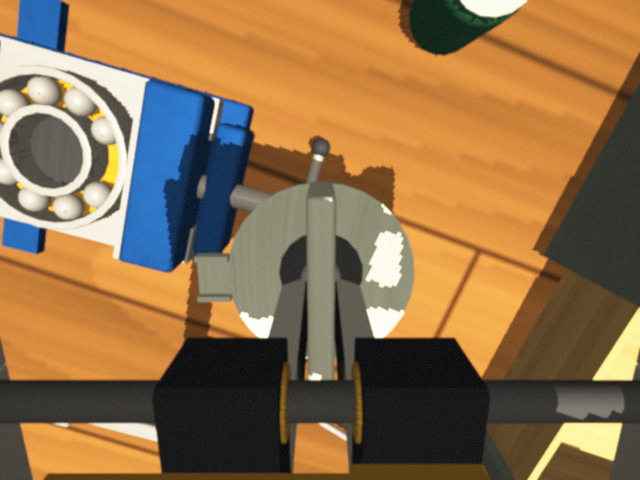

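Drawer stays open, the dish is level, ball central. The wrist view shows the gap at about (112,162), the bearing centre near (47,147), and the jaw's front edge from (147,80) to (121,258).

```bash
python3 - <<'E'
from h import *
w=load('wrist8')
im=cv2.imread('pics/wrist8.png')[50:280,0:260];cv2.imwrite('pics/wrist8_v.png',cv2.resize(im,None,fx=3,fy=2.6))
im=cv2.resize(im,None,fx=2.6,fy=2.6,interpolation=cv2.INTER_CUBIC);cv2.imwrite('pics/wrist8_v.png',im)
for n,p,z in(('gap',(112,162),.066),('cen',(47,147),.066),('j1',(147,80),.068),('j2',(121,258),.068)):print(n,pt(w,*p,z),pt(w,*p))
print(w['tool'])
E
```

```text
gap [0.60551085 0.31242306 0.066     ] [0.60013487 0.32292389 0.04323418]
cen [0.5999072  0.35605466 0.066     ] [0.59430594 0.36956648 0.04414672]
j1 [0.66525098 0.30191299 0.068     ] [0.66518689 0.30319774 0.06498766]
j2 [0.54092551 0.29009878 0.068     ] [0.54143254 0.28968665 0.0690742 ]
[6.01322985e-01 1.57835755e-01 1.85478392e-01 3.14150144e+00
 9.43711248e-05 3.57028820e-01]
```

View pics/wrist8_v.png

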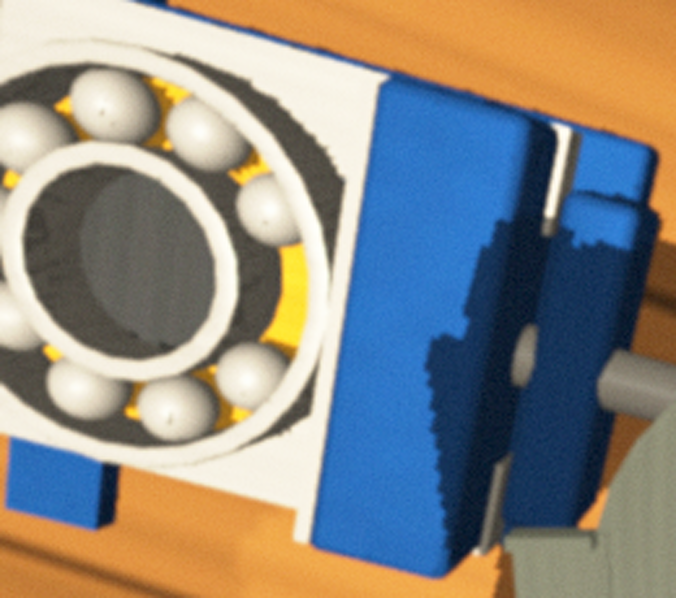

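```bash
python3 -m inch '[{"linear":[0,0.01,0],"twist":-0.002,"gripper":0},{"linear":[0.002,0.03,0],"twist":-0.006,"gripper":0},{"linear":[0.005,0.06,0],"twist":-0.012,"gripper":0},{"linear":[0.008,0.1,0],"twist":-0.02,"gripper":0},{"linear":[0.012,0.15,0],"twist":-0.03,"gripper":0},{"linear":[0.016,0.2,0],"twist":-0.042,"gripper":0},{"linear":[0.02,0.25,0],"twist":-0.056,"gripper":0},{"linear":[0.024,0.3,0],"twist":-0.071,"gripper":0},{"linear":[0.028,0.35,0],"twist":-0.087,"gripper":0},{"linear":[0.032,0.4,0],"twist":-0.103,"gripper":0}]'
python3 -m inch '[{"linear":[0.004,0.05,0],"twist":-0.016,"gripper":0},{"linear":[0.008,0.1,0],"twist":-0.032,"gripper":0},{"linear":[0.012,0.15,0],"twist":-0.048,"gripper":0},{"linear":[0.015,0.2,0],"twist":-0.064,"gripper":0},{"linear":[0.018,0.25,0],"twist":-0.08,"gripper":0},{"linear":[0.02,0.3,0],"twist":-0.096,"gripper":0},{"linear":[0.021,0.35,0],"twist":-0.112,"gripper":0},{"linear":[0.022,0.4,0],"twist":-0.128,"gripper":0},{"linear":[0.022,0.44,0],"twist":-0.14,"gripper":0},{"linear":[0.022,0.465,0],"twist":-0.148,"gripper":0}]'
python3 -m inch '[{"linear":[0,0.015,0],"twist":-0.004,"gripper":0},{"linear":[0,0.022,-0.005],"twist":-0.004,"gripper":0},{"linear":[0,0.025,-0.015],"twist":-0.004,"gripper":0},{"linear":[0,0.025,-0.03],"twist":-0.004,"gripper":0},{"linear":[0,0.025,-0.05],"twist":-0.004,"gripper":0},{"linear":[0,0.025,-0.075],"twist":-0.004,"gripper":0},{"linear":[0,0.025,-0.1],"twist":-0.004,"gripper":0},{"linear":[0,0.025,-0.12],"twist":-0.004,"gripper":0},{"linear":[0,0.025,-0.13],"twist":-0.004,"gripper":0},{"linear":[0,0.025,-0.135],"twist":-0.004,"gripper":0}]'
python3 - <<'E'
from h import *
snap('side','side9');snap('wrist','wrist9');snap('top','top9')
crop('side9',100,150,300,400,2.4)
crop('top9',120,160,320,310,4)
E
```

```text
time: 18.53
tool_pos: [0.6046, 0.1983, 0.1855]
ee_rot: [3.142, 0.0, 0.248]
wrist_force: [-0.1, 0.0, -1.8]
width: 0.0114
time: 19.37
tool_pos: [0.6067, 0.2448, 0.1855]
ee_rot: [-3.142, 0.0, 0.094]
wrist_force: [-0.7, 0.1, -2.8]
width: 0.0119
time: 20.2
tool_pos: [0.6066, 0.2466, 0.1716]
ee_rot: [3.141, 0.001, 0.09]
wrist_force: [0.1, -0.1, -2.5]
width: 0.0117
```

View pics/side9_c100_150.png

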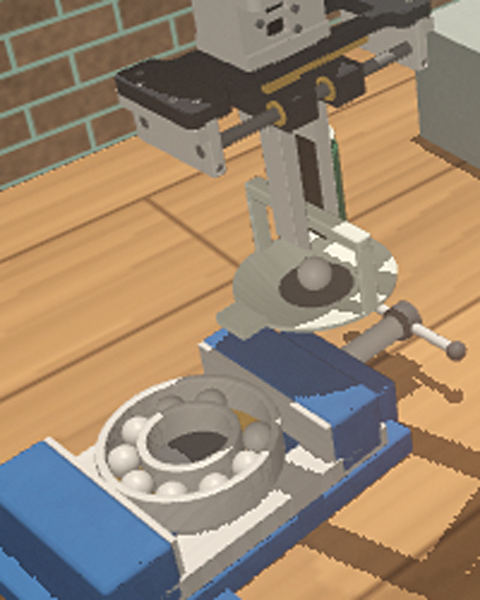

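View pics/wrist9.png

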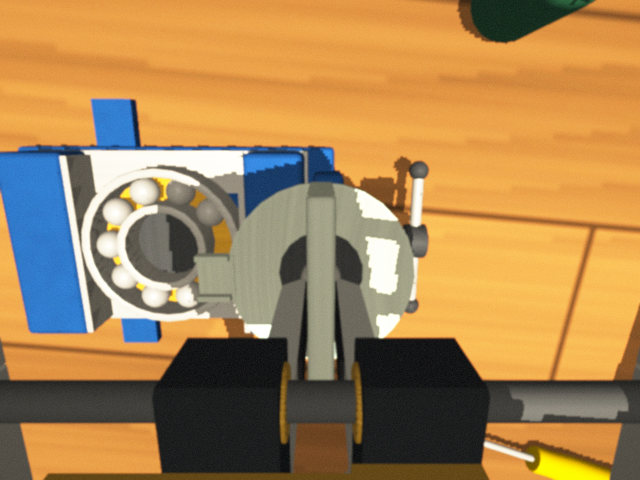

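View pics/top9_c120_160.png

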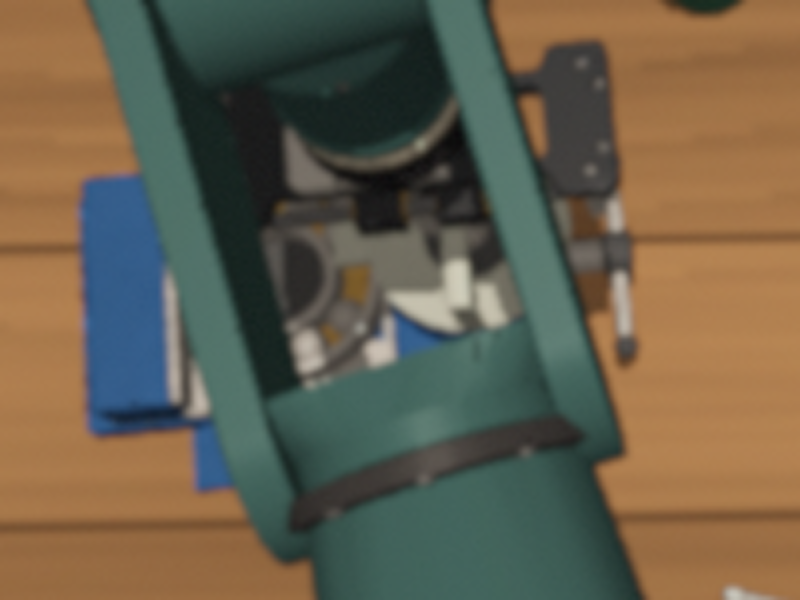

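Wrist view: lip tip at (195,278), bearing outer ring spanning 82–239 across and 166–320 down, ball shown central in the side view at (315,275).

```bash
python3 - <<'E'
from h import *
w=load('wrist9');print(w['tool'])
im=cv2.imread('pics/wrist9.png')[140:340,60:260];cv2.imwrite('pics/wrist9_v.png',cv2.resize(im,None,fx=3,fy=3,interpolation=cv2.INTER_CUBIC))
c=pt(w,161,243,.066);print('cen',c,'lip',pt(w,195,278,.121),pt(w,197,278),'jaw',pt(w,70,155,.068),pt(w,95,332,.068), pt(w,244,152,.068))
E
```

```text
[6.06675274e-01 2.46644608e-01 1.71682829e-01 3.14139852e+00
 4.28369931e-04 9.04043519e-02]
cen [0.60073202 0.35647001 0.066     ] lip [0.59883946 0.31642139 0.121     ] [0.56796411 0.33858808 0.0420463 ] jaw [0.65506756 0.41338014 0.068     ] [0.52975043 0.40423206 0.068     ] [0.66712911 0.30175164 0.068     ]
```

View pics/wrist9_v.png

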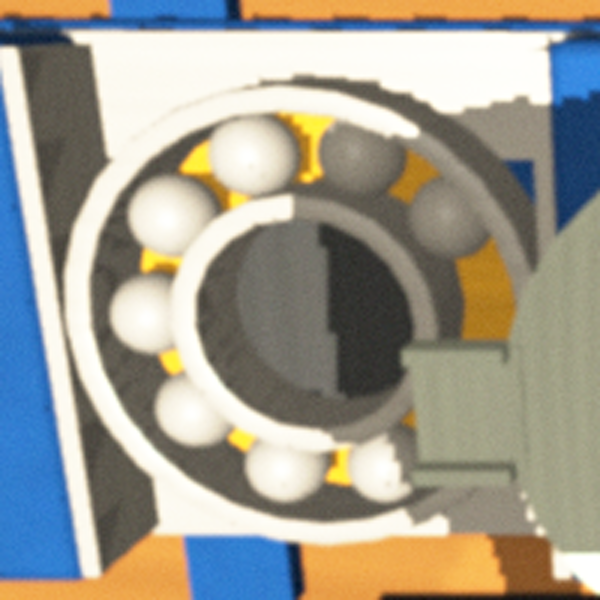

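```bash
python3 -m inch '[{"linear":[0.005,0.002,-0.005],"twist":0,"gripper":0},{"linear":[0.01,0.004,-0.015],"twist":0,"gripper":0},{"linear":[0.015,0.006,-0.03],"twist":0,"gripper":0},{"linear":[0.02,0.008,-0.05],"twist":0,"gripper":0},{"linear":[0.025,0.01,-0.075],"twist":0,"gripper":0},{"linear":[0.03,0.01,-0.1],"twist":0,"gripper":0},{"linear":[0.03,0.01,-0.12],"twist":0,"gripper":0},{"linear":[0.03,0.01,-0.135],"twist":0,"gripper":0},{"linear":[0.03,0.01,-0.145],"twist":0,"gripper":0},{"linear":[0.03,0.01,-0.15],"twist":0,"gripper":0}]'
python3 -m inch '[{"linear":[0,0,0],"twist":0,"gripper":0},{"linear":[0,0,0],"twist":0,"gripper":0},{"linear":[0,0,0],"twist":0,"gripper":0},{"linear":[0,0,0],"twist":0,"gripper":0},{"linear":[0,0,0],"twist":0,"gripper":0},{"linear":[0,0,0],"twist":0,"gripper":0},{"linear":[0,0,0],"twist":0,"gripper":0},{"linear":[0,0,0],"twist":0,"gripper":0},{"linear":[0,0,0],"twist":0,"gripper":0},{"linear":[0,0,0],"twist":0,"gripper":0}]'
python3 - <<'E'
from h import *
snap('side','side10');crop('side10',130,220,290,360,5);snap('wrist','wrist10')
E
```

```text
time: 21.18
tool_pos: [0.6096, 0.2477, 0.1567]
ee_rot: [3.141, 0.0, 0.09]
wrist_force: [0.2, -0.5, -1.7]
width: 0.0118
time: 22.02
tool_pos: [0.6098, 0.2477, 0.157]
ee_rot: [3.141, -0.0, 0.09]
wrist_force: [1.0, 0.0, -2.0]
width: 0.0116
```

View pics/side10_c130_220.png

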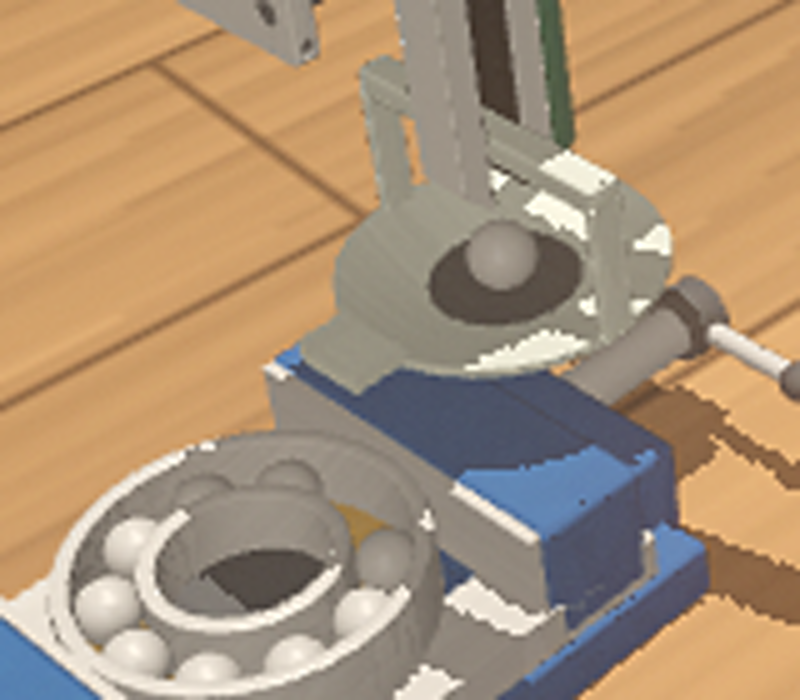

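View pics/side10.png

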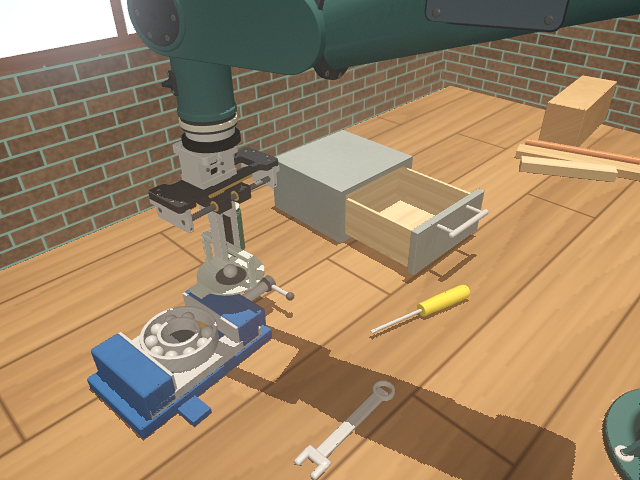

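```bash
python3 - <<'E'
from h import *
s=load('side10');w=load('wrist10')
im=cv2.imread('pics/wrist10.png')[140:340,60:260];cv2.imwrite('pics/wrist10_v.png',cv2.resize(im,None,fx=3,fy=3,interpolation=cv2.INTER_CUBIC))
print(tri([(s,196.3,294.4),(w,195.5,278)]),pt(s,196.3,294.4,.1065),pt(w,195.5,278,.1065),'side depth',pt(s,198,293))
print('ball',pt(s,130+503/5,220+256/5,.1085),'disc',pt(s,130+506/5,220+280/5,.099))
E
```

```text
[0.60208803 0.31594097 0.10774119] [0.60293351 0.31446593 0.1065    ] [0.60204268 0.31713986 0.1065    ] side depth [0.60225534 0.31173891 0.10790548]
ball [0.60929525 0.24750938 0.1085    ] disc [0.60948587 0.24754503 0.099     ]
```

View pics/wrist10_v.png

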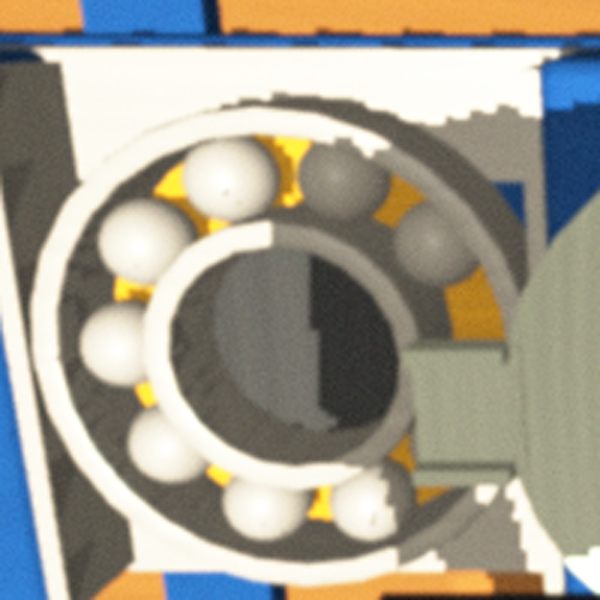

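The lip tip triangulates to (0.602, 0.316, 0.107), right over the gap (0.6026, 0.3155). Lower 6 mm more, then settle.

```bash
python3 -m inch '[{"linear":[0,0,-0.004],"twist":0,"gripper":0},{"linear":[0,0,-0.012],"twist":0,"gripper":0},{"linear":[0,0,-0.022],"twist":0,"gripper":0},{"linear":[0,0,-0.034],"twist":0,"gripper":0},{"linear":[0,0,-0.045],"twist":0,"gripper":0},{"linear":[0,0,-0.053],"twist":0,"gripper":0},{"linear":[0,0,-0.058],"twist":0,"gripper":0},{"linear":[0,0,-0.06],"twist":0,"gripper":0},{"linear":[0,0,-0.06],"twist":0,"gripper":0},{"linear":[0,0,-0.06],"twist":0,"gripper":0}]'
for i in 1 2; do :; done
python3 -m inch '[{"linear":[0,0,0],"twist":0,"gripper":0},{"linear":[0,0,0],"twist":0,"gripper":0},{"linear":[0,0,0],"twist":0,"gripper":0},{"linear":[0,0,0],"twist":0,"gripper":0},{"linear":[0,0,0],"twist":0,"gripper":0},{"linear":[0,0,0],"twist":0,"gripper":0},{"linear":[0,0,0],"twist":0,"gripper":0},{"linear":[0,0,0],"twist":0,"gripper":0},{"linear":[0,0,0],"twist":0,"gripper":0},{"linear":[0,0,0],"twist":0,"gripper":0}]'
python3 -m inch '[{"linear":[0,0,0],"twist":0,"gripper":0},{"linear":[0,0,0],"twist":0,"gripper":0},{"linear":[0,0,0],"twist":0,"gripper":0},{"linear":[0,0,0],"twist":0,"gripper":0},{"linear":[0,0,0],"twist":0,"gripper":0},{"linear":[0,0,0],"twist":0,"gripper":0},{"linear":[0,0,0],"twist":0,"gripper":0},{"linear":[0,0,0],"twist":0,"gripper":0},{"linear":[0,0,0],"twist":0,"gripper":0},{"linear":[0,0,0],"twist":0,"gripper":0}]'
python3 - <<'E'
from h import *
snap('side','side11');crop('side11',130,220,290,360,5)
E
```

```text
time: 22.95
tool_pos: [0.6098, 0.2477, 0.151]
ee_rot: [3.142, -0.0, 0.09]
wrist_force: [-0.4, -0.7, -1.9]
width: 0.0117
time: 23.78
tool_pos: [0.6098, 0.2477, 0.151]
ee_rot: [3.141, 0.0, 0.09]
wrist_force: [-0.5, 0.1, -1.7]
width: 0.0116
time: 24.62
tool_pos: [0.6098, 0.2477, 0.151]
ee_rot: [3.141, 0.0, 0.09]
wrist_force: [0.5, 1.3, -1.8]
width: 0.0116
```

View pics/side11_c130_220.png

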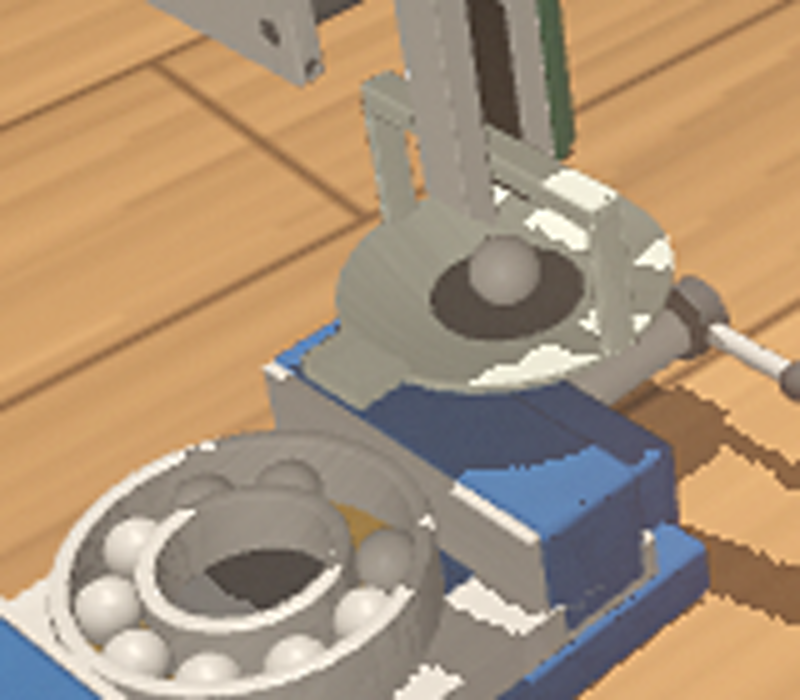

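The dish is still and level, the ball is at rest in the centre of the disc (505,270), and the jaw is clear below.

```bash
python3 -c "
from bench import robot
print(robot.close_job())"
```

```text
the job is handed in; nothing more can be done
None
```

I pulled the drawer out to its stop and left it open. I then lifted the dish by its bow handle, turned it about 95° and lowered it over the vice. It is held there in the gripper with its lip pointing along the screw towards the bearing. I handed the job in with the clock at about 24.7 s.

- **Drawer:** it stopped moving while the pull force rose to about 33 N. The last full side view shows it still open.
- **Lip position:** before the last lowering, two views put the lip tip at (0.602, 0.316, 0.107). After the 6 mm move down it should be about 35 mm above the bearing top and within about 2 mm of my estimate of the gap, (0.603, 0.316). I did not measure the lip again after that move.
- **Dish and ball:** the tool pose was steady over the last 1.7 s, tilted less than 0.001 rad. The ball sat in the centre of the dark disc in every check picture of it. No contact showed with the vice, whose jaw top should be about 18 mm below the dish.
- **Disagreement:** my four estimates of the bearing centre differed by up to 6 mm in x and 4 mm in y, and the vice angle ranged from 0.07 to 0.11 rad. I gave more weight to the closer views.

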